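Draw a fan handle up to the gauge

TASK

In the fan workshop, take the blue gauge board from the rack, slide it upright and fully home into the slot of the handle block, and let go of it. Then grip the bamboo fan handle standing in the block's bore and draw it straight up, without wrenching it against the bore or pulling it right out, until its top end is level with the top edge of the seated gauge board, and finish while still holding it there, steady. Leave the other boards and everything else on the bench alone.

Things in the scene. Friction and masses are not known exactly. Their poses are not given: they have to be found in the camera images.
- block: The handle block: pale hardwood block fixed to the bench, 100 (x) x 170 (y) x 90 mm high, a dark thin steel strip across its middle and a small steel lug (reaching about 30 mm out) at each y end. Origin at the centre of its underside, on the bench; z up. It holds the bore at -y and the gauge slot at +y, both open at its top. Its yaw differs from run to run (up to about 0.4 rad).
- bore (a point): Centre of the bore's mouth in the block's top face, 90 mm above the bench, 42.5 mm from the block's middle towards its -y end. The bore is round, upright, 19.5 mm in diameter and 80 mm deep with a closed floor. Axes as the block's.
- slot (a point): Centre of the gauge slot's mouth in the block's top face, 90 mm above the bench, 85 mm from the bore towards the block's +y. The slot is 72 mm long along the block's x, 14 mm wide along its y, 30 mm deep with a flat floor; its edges have a 1.5 mm chamfer. Axes as the block's.
- handle: The fan handle: loose round bamboo-coloured rod with a red upper end, 18 mm in diameter, 145 mm long, about 50 g. Origin at the centre of its lower end, z along it, upwards. It stands on the bore's floor, 80 mm inside the block and 65 mm above it; it slides freely apart from contact with the bore (0.75 mm clearance all round) and drops back if let go. Its yaw means nothing.
- handle_top (a point): Centre of the upper end of the fan handle, 145 mm above its origin.
- rack: The gauge rack: dark wooden block fixed to the bench, 100 (x) x 210 (y) x 45 mm high, with three parallel slots 70 mm apart across y, each 74 mm along x, 16 mm wide and 30 mm deep. Origin at the centre of its underside; its yaw differs from run to run.
- gauge_blue: The blue gauge board, loose: 70 (x) x 12 (y, thickness) x 125 mm (z), about 80 g. It stands upright in one of the rack's three slots (which one differs), 95 mm of it above the rack, its underside 15 mm above the bench. Origin at the centre of its underside, z up. Either way round fits the block's slot; fully home, its underside is 30 mm below the block's top and its top edge 95 mm above the block's top.
- gauge_blue_top (a point): Centre of the blue gauge board's top edge, 125 mm above its origin.
- gauge_yellow: A yellow gauge board in the rack, 70 x 12 x 105 mm, to be left alone. Origin at the centre of its underside.
- gauge_white: A white gauge board in the rack, 70 x 12 x 135 mm, to be left alone. Origin at the centre of its underside.
- mallet: A wooden mallet lying on the bench, 260 mm long, to be left alone.
- hoop: A dark steel template hoop lying on the bench, 150 mm across and 12 mm high, to be left alone.
- glue: A white bottle with an orange cap, 52 mm across, 130 mm high, to be left alone.
- mug: A blue mug, 72 mm across, 85 mm high, to be left alone.

How it is judged:
By the outcome, as a careful person would: the job done as asked, in the order asked, and still so for the second after the job is handed in, while the arm keeps its last pose, push and grip.
It also fails if it takes over 58 s, if anything falls off the work surface, if the arm or the gripper's body presses on something with over 40 N, if the wrist force passes 120 N, or if a joint passes its speed limit or range.

ROBOT

A 6-joint arm with a two-finger parallel gripper is mounted at the origin on the work surface. World frame = base frame: x ahead of the robot, y to its left, z up, the work surface at z = 0. Lengths are in m, angles in rad, forces in N, time in s.
With the tool pointing down it reaches from about 0.35 to 0.85 m from the base axis. Payload 8.1 kg.
Tool frame: the origin (TCP) lies at the very end of the fingers, on their centre line; the grasp point (between the pads) lies 19 mm behind it; z points along the fingers, y is the direction in which the jaws open and shut (so a half turn about z gives the same grasp; the last joint's range is limited). The gripper opens to 93 mm and grips with 3 to 60 N. Pads are 15 mm wide; open, the fingers measure 128 mm over their backs; the gripper's body (75 mm by 188 mm) begins 65 mm behind the grasp point.
Start: joints at [1.143, 0.13, 1.488, -0, 1.523, -0.085], TCP at [0.202, 0.565, 0.219] pointing down, gripper open.
Joint ranges: [-2.96, 2.96], [-0.89, 2.26], [0.02, 2.5], [-1.34, 4.48], [0, 2.73], [-2.66, 2.66]. Speed limits (rad/s): [2.39, 2.39, 2.79, 3.14, 3.14, 3.14].

INTERFACE

Orientations are given as a rotation vector (axis times angle).
In Python, from plant import read_state, read_camera, close_job gives the robot as it stands.
- The arm moves only by the tool jog_arm, never from a script. Its argument "motion" is one flat list of numbers, 7 for each row, row after row: the opening, from 0 (shut) to 1 (fully open), then the shift along the tool's x, y, z scaled (see below), then the turn, a rotation vector about the tool's x, y, z scaled (see below). A call has 1 to 8 rows; each row is the pose to reach, as a shift and turn from the pose measured when the call began, along the tool's axes at that moment; what a row does not reach only later rows make up. The controller multiplies each number of a shift by 0.5 m and each number of a turn by 90 degrees. A row lasts 1/10 s, in which the tool goes at most 50 mm and 8.59 degrees, less where a joint would pass 70% of its speed; a pose out of reach is approached as far as the arm can. A call with a number of a shift or a turn outside -1 to 1 is refused whole. A call with a gripper value outside its range is refused whole. The fingers move at their own pace and stop on an object; "grip_force" is the grip in N (left out, the last holds). Time passes only in rows, so rows that repeat a pose let the fingers close. It gives the time, the measured TCP pose, the force and the opening at its end, in the units of the state.
- read_state(): the state, without advancing time (a new reading comes with each control period).
- read_camera(name): name is "side" or "top"; returns a dict with "frame" (400x640x3 uint8, red, green, blue), "vertical_fov" (degrees; the focal length in pixels is half the picture's height over the tangent of half this angle, whatever the lens; pixels are square), "cx", "cy" (the principal point, pixels), "world_from_camera" (4x4, takes a point from camera to world coordinates). Camera axes: x right, y down, z forward; pixel columns grow to the right and rows downward; lengths in m; the calibration is good to about 2 mm. A picture is of the moment at which its call begins. There is no depth.
- close_job(): hands the job in, once; it reports no verdict.
The state is a dict: "t": time; "q": joint angles; "dq": joint speeds; "joint_torque": joint torques, N m; "tool_pos": TCP position; "orientation": TCP orientation; "force": force on the tool from outside, world axes, zero at the start; "wrist_torque": the same for the moment, N m; "opening": finger opening in m.
Only numpy, scipy, OpenCV 4.12 (cv2) and the standard library are available. Lean on these libraries where they do the work, as an engineer would, in place of code of your own. Each camera call takes 0.05 s, during which the arm holds its last target.

## Working session

There is one attempt and no reset: what is moved stays moved. The work goes in short steps, Python scripts to look and compute and a tool call to move; the robot and the scene stay as the last step left them, time stands still between calls to the robot, and variables do not carry over. Pictures are saved under pics/ and viewed, and the job is handed in when it is done.

Besides the shell and the picture viewer there is one more tool, called after ">>>" in YAML: its name, and indented under it one key for each argument. jog_arm: Moves the arm, as the interface text tells. Its arguments: {"type":"object","properties":{"motion":{"type":"array","items":{"type":"number"}},"grip_force":{"type":"number"}},"required":["motion"]}

```bash
mkdir -p pics; ls
python3 - <<'E'
from plant import *
import cv2,numpy as np,pickle
print(read_state())
for n in("side","top"):
    c=read_camera(n); pickle.dump(c,open(f"pics/{n}0.pkl","wb"))
    cv2.imwrite(f"pics/{n}0.png",c["frame"][:,:,::-1]); print(n,c["vertical_fov"],c["cx"],c["cy"],np.round(c["world_from_camera"],4).tolist())
E
```

```text
pics
{'t': 0.0, 'q': array([ 1.14261758e+00,  1.31130338e-01,  1.48927181e+00, -4.73594398e-05,
        1.52304237e+00, -8.53871846e-02]), 'dq': array([-0.00048681, -0.00117197, -0.00023657,  0.00022209,  0.00069424,
       -0.00012145]), 'joint_torque': array([ 3.76711405e-04, -5.59821582e+01, -4.91773903e+01,  7.69880810e-02,
        3.48756323e-02, -1.68353745e-04]), 'tool_pos': array([0.20141598, 0.56456337, 0.21761   ]), 'orientation': array([-5.35747078e-01, -3.09514200e+00,  2.83201147e-03]), 'force': array([ 0.25939018, -0.54484477,  0.50048774]), 'wrist_torque': array([0.03259474, 0.05440417, 0.06823112]), 'opening': 0.09302399802909492}
side 47.405393091233385 312.61718020497636 194.70905051315634 [[0.92, -0.2393, 0.3105, 0.2104], [-0.392, -0.5728, 0.7199, -0.9846], [0.0056, -0.784, -0.6207, 0.9661], [0.0, 0.0, 0.0, 1.0]]
top 45.62088468710974 314.2141176595847 203.6528365968656 [[-0.0178, -0.9973, 0.0708, 0.5016], [-0.9996, 0.0163, -0.0211, 0.0092], [0.0198, -0.0712, -0.9973, 1.6445], [0.0, 0.0, 0.0, 1.0]]
```

View pics/side0.png

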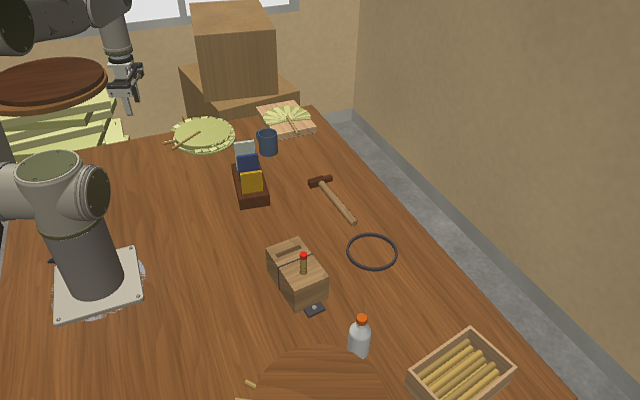

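View pics/top0.png

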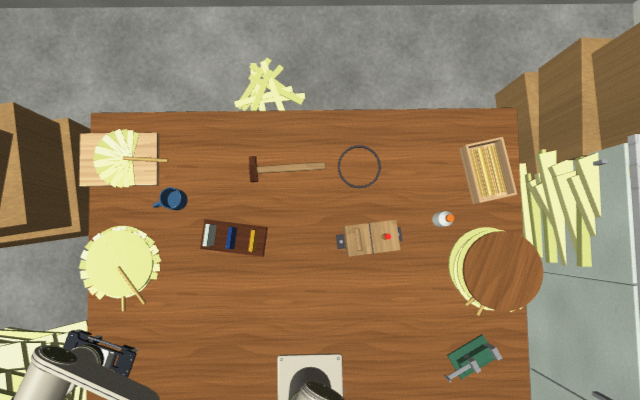

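The side view shows the rack near (250,180) with blue in the middle, and the block near (297,270) with the red handle end at (303,256). In the top view, blue is near (231,238), red near (386,237), and the slot near (361,240). Next I'll look closer.

Run:
```python
import cv2,pickle
s=pickle.load(open("pics/side0.pkl","rb"))["frame"];t=pickle.load(open("pics/top0.pkl","rb"))["frame"]
f=lambda im,x,y,w,h,k:cv2.resize(im[y:y+h,x:x+w,::-1],None,fx=k,fy=k,interpolation=cv2.INTER_CUBIC)
cv2.imwrite("pics/a.png",f(t,190,200,100,75,8));cv2.imwrite("pics/b.png",f(t,325,205,90,65,8))
cv2.imwrite("pics/c.png",f(s,220,130,100,75,8));cv2.imwrite("pics/d.png",f(s,250,225,100,75,8))
```

```text
(no output)
```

View pics/a.png

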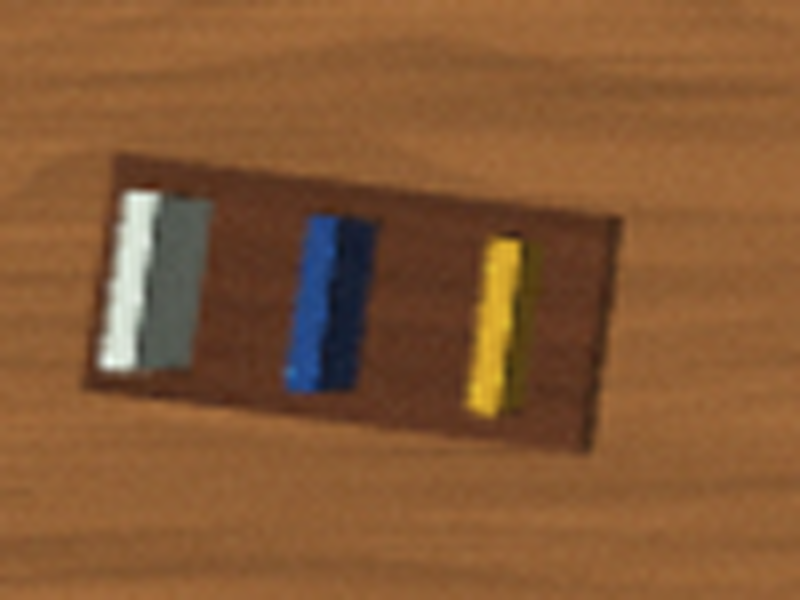

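View pics/b.png

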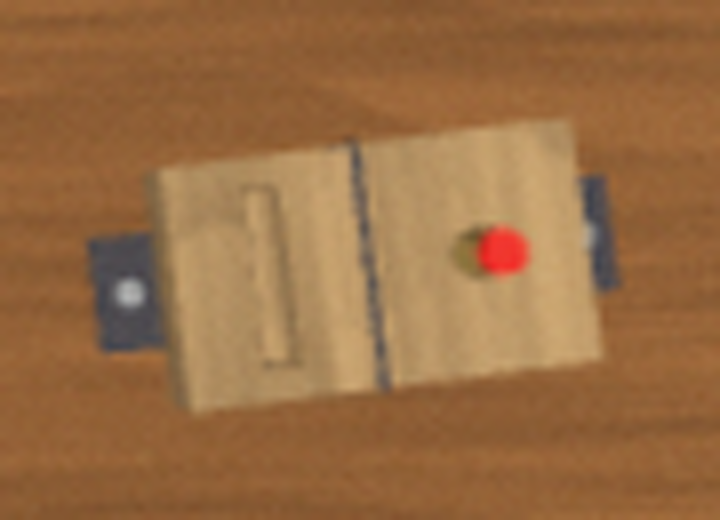

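View pics/c.png

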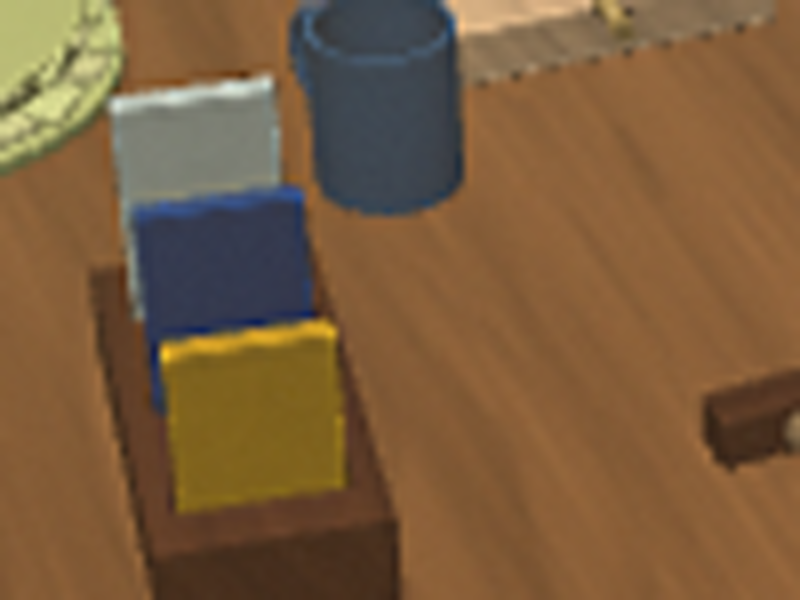

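View pics/d.png

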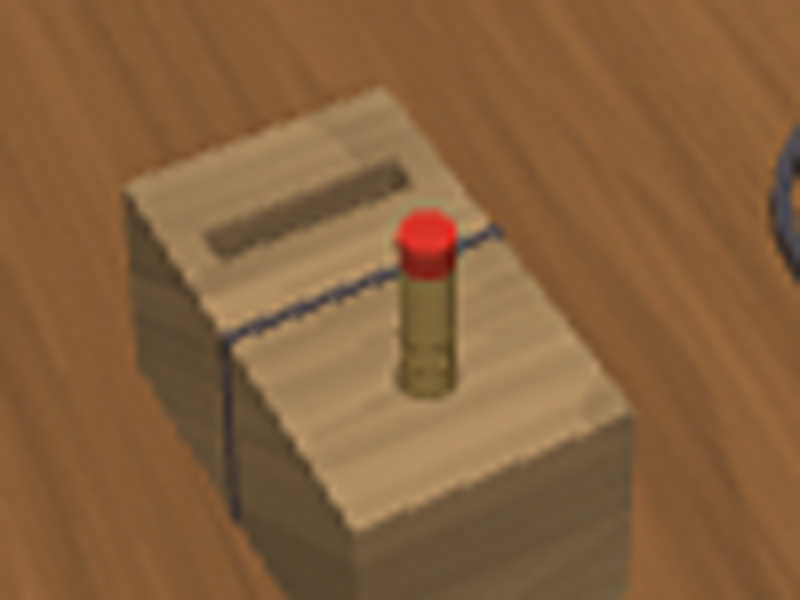

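```bash
cat > h.py <<'E'
import cv2,pickle,numpy as np
def load(n): return pickle.load(open(f"pics/{n}.pkl","rb"))
def K(c):
    f=c["frame"].shape[0]/2/np.tan(np.radians(c["vertical_fov"])/2)
    return f
def plane(c,p,z):
    p=np.atleast_2d(np.array(p,float)); f=K(c)
    d=np.c_[(p[:,0]-c["cx"])/f,(p[:,1]-c["cy"])/f,np.ones(len(p))]
    T=c["world_from_camera"]; d=d@T[:3,:3].T; o=T[:3,3]
    return o+d*((z-o[2])/d[:,2])[:,None]
def proj(c,P):
    P=np.atleast_2d(P);T=c["world_from_camera"];q=(P-T[:3,3])@T[:3,:3];f=K(c)
    return np.c_[c["cx"]+f*q[:,0]/q[:,2],c["cy"]+f*q[:,1]/q[:,2]]
def crop(p,x,y,k=8): return (np.array(p,float)+.5)/k-.5+[x,y]
def mask(c,lo,hi,roi):
    x,y,w,h=roi; hsv=cv2.cvtColor(c["frame"],cv2.COLOR_RGB2HSV); m=cv2.inRange(hsv,np.array(lo),np.array(hi))
    o=np.zeros_like(m);o[y:y+h,x:x+w]=m[y:y+h,x:x+w];return o
E
python3 - <<'E'
from h import *
np.set_printoptions(precision=4,suppress=True)
s,t=load("side0"),load("top0")
bt=plane(t,crop([(155,170),(572,120),(603,358),(190,410)],325,205),.09)
bs=plane(s,crop([(127,188),(382,90),(632,410),(357,530)],250,225),.09)
for b in(bt,bs):
    print(b[:,:2],b.mean(0)[:2],[np.linalg.norm(b[i]-b[(i+1)%4]) for i in range(4)])
print("yaws",[np.arctan2(*(b[i]-b[j])[[1,0]]) for b,i,j in((bt,0,3),(bt,1,2),(bs,1,0),(bs,2,3))])
st=plane(t,crop([(243,187),(277,187),(297,364),(264,364)],325,205),.09)
ss=plane(s,crop([(205,238),(397,160),(411,182),(222,260)],250,225),.09)
print("slot",st[:,:2],st.mean(0),"\n",ss[:,:2],ss.mean(0))
for c,n,roi in((t,"t",(325,205,90,65)),(s,"s",(250,225,100,75))):
    m=mask(c,(0,200,120),(8,255,255),roi); M=cv2.moments(m,True); print("red",M["m00"],M["m10"]/M["m00"],M["m01"]/M["m00"], plane(c,(M["m10"]/M["m00"],M["m01"]/M["m00"]),.155 if n=="t" else .149))
print("reds top face side", plane(s,crop((427,233),250,225),.155))
pb=crop([(310,215),(341,215),(317,392),(286,390)],190,200)
P=plane(t,pb,.140);print("blue top",P[:,:2],P.mean(0)[:2])
P=plane(s,crop([(133,208),(303,187),(306,200),(137,221)],220,130),.140);print("blue side",P[:,:2],P.mean(0)[:2])
rt=plane(t,crop([(115,152),(622,217),(594,453),(85,388)],190,200),.045);print("rack",rt[:,:2],rt.mean(0)[:2],[np.linalg.norm(rt[i]-rt[(i+1)%4]) for i in range(4)])
print([np.arctan2(*(rt[i]-rt[j])[[1,0]]) for i,j in((0,3),(1,2))])
print([np.arctan2(*-(rt[i]-rt[j])[[0,1]]) for i,j in((0,1),(3,2))])
# light-blue masks
for c,roi in((t,(190,200,100,75)),(s,(220,130,100,75))):
    x,y,w,h=roi;hsv=cv2.cvtColor(c["frame"],cv2.COLOR_RGB2HSV)[y:y+h,x:x+w]
    m=(hsv[...,0]>100)&(hsv[...,0]<125)&(hsv[...,1]>150)
    print(np.histogram(hsv[...,2][m],bins=10))
E
```

```text
[[ 0.5378 -0.1195]
 [ 0.5553 -0.2912]
 [ 0.4579 -0.301 ]
 [ 0.4399 -0.1316]] [ 0.4977 -0.2108] [np.float64(0.17260707232420489), np.float64(0.09788641385624643), np.float64(0.17035137854317842), np.float64(0.09860470940704907)]
[[ 0.4404 -0.1328]
 [ 0.5372 -0.1216]
 [ 0.5563 -0.2883]
 [ 0.4587 -0.2995]] [ 0.4982 -0.2105] [np.float64(0.09747093556180544), np.float64(0.1677729957478934), np.float64(0.09830972483071843), np.float64(0.16775709872094238)]
yaws [np.float64(0.12301087234394043), np.float64(0.10010689788298305), np.float64(0.11534328096857088), np.float64(0.11514878505777378)]
slot [[ 0.5302 -0.1554]
 [ 0.53   -0.1693]
 [ 0.4577 -0.1757]
 [ 0.458  -0.1622]] [ 0.494  -0.1657  0.09  ] 
 [[ 0.4569 -0.165 ]
 [ 0.5293 -0.1556]
 [ 0.5298 -0.1672]
 [ 0.4587 -0.1766]] [ 0.4937 -0.1661  0.09  ]
red 21.0 387.0 236.0 [[ 0.502  -0.2486  0.155 ]]
red 43.0 302.95348837209303 255.09302325581396 [[ 0.5027 -0.2493  0.149 ]]
reds top face side [[ 0.5024 -0.2502  0.155 ]]
blue top [[0.5409 0.2494]
 [0.5407 0.2372]
 [0.4715 0.247 ]
 [0.4725 0.2591]] [0.5064 0.2482]
blue side [[0.4738 0.2596]
 [0.5427 0.2479]
 [0.5409 0.2381]
 [0.4727 0.2497]] [0.5075 0.2488]
rack [[0.5712 0.3458]
 [0.5403 0.1342]
 [0.4421 0.1469]
 [0.473  0.3584]] [0.5066 0.2463] [np.float64(0.21383926125849276), np.float64(0.0990391560448529), np.float64(0.2136978859202663), np.float64(0.09900612641104004)]
[np.float64(-0.12740092756453736), np.float64(-0.12883443541977282)]
[np.float64(-2.9967724449364295), np.float64(-2.9966068100398355)]
(array([12,  0,  1,  2,  2,  3, 14, 20, 34,  2]), array([ 41. ,  52.6,  64.2,  75.8,  87.4,  99. , 110.6, 122.2, 133.8,
       145.4, 157. ]))
(array([5, 2, 0, 1, 0, 0, 0, 0, 1, 2]), array([ 81. ,  87.4,  93.8, 100.2, 106.6, 113. , 119.4, 125.8, 132.2,
       138.6, 145. ]))
```

```bash
cat >> h.py <<'E'
from scipy.spatial.transform import Rotation as R
def go(pos,ydir_yaw):
    """tool down, tool y along world yaw (mod pi); prints scaled shift/turn"""
    from plant import read_state
    s=read_state(); R0=R.from_rotvec(s["orientation"]); best=None
    for a in(ydir_yaw,ydir_yaw+np.pi):
        y=np.array([np.cos(a),np.sin(a),0]);z=np.array([0,0,-1.]);x=np.cross(y,z)
        rv=(R0.inv()*R.from_matrix(np.c_[x,y,z])).as_rotvec()
        if best is None or np.linalg.norm(rv)<np.linalg.norm(best[0]): best=(rv,a)
    sh=R0.inv().apply(np.array(pos)-s["tool_pos"])
    print("t",round(s["t"],2),"shift",np.round(sh/.5,4),"turn",np.round(best[0]/(np.pi/2),4),"| pos",np.round(s["tool_pos"],4),"q6",round(s["q"][5],3),"F",np.round(s["force"],1),"open",round(s["opening"],4))
    print("axes\n",np.round(R0.as_matrix(),3))
E
python3 -c "
from h import *
go([.507,.2485,.22],np.pi/2-.14)
go([.507,.2485,.096],np.pi/2-.14)"
```

```text
t 0.1 shift [-0.7881 -0.3901 -0.0041] turn [-0.001  -0.0002 -0.1291] | pos [0.2014 0.5646 0.2177] q6 -0.085 F [-0.1  0.3  0. ] open 0.0931
axes
 [[-0.942  0.336 -0.001]
 [ 0.336  0.942 -0.001]
 [ 0.    -0.002 -1.   ]]
t 0.1 shift [-0.7881 -0.3897  0.2439] turn [-0.001  -0.0002 -0.1291] | pos [0.2014 0.5646 0.2177] q6 -0.085 F [-0.1  0.3  0. ] open 0.0931
axes
 [[-0.942  0.336 -0.001]
 [ 0.336  0.942 -0.001]
 [ 0.    -0.002 -1.   ]]
```

>>> jog_arm:
  motion: [0.43, -0.788, -0.39, -0.02, 0, 0, -0.129, 0.43, -0.788, -0.39, -0.02, 0, 0, -0.129, 0.43, -0.788, -0.39, -0.02, 0, 0, -0.129, 0.43, -0.788, -0.39, -0.02, 0, 0, -0.129, 0.43, -0.788, -0.39, -0.02, 0, 0, -0.129, 0.43, -0.788, -0.39, -0.02, 0, 0, -0.129, 0.43, -0.788, -0.39, -0.02, 0, 0, -0.129, 0.43, -0.788, -0.39, -0.02, 0, 0, -0.129]
  grip_force: 25

```text
t: 0.9
tool_pos: [0.4786, 0.2771, 0.2268]
orientation: [-0.22, -3.133, 0.003]
force: [0.0, 0.7, -0.4]
opening: 0.0404
```

```bash
python3 -c "
from h import *
go([.507,.2485,.22],np.pi/2-.14)"
```

```text
t 0.9 shift [-0.0642 -0.0486  0.0136] turn [-0.0011 -0.0005 -0.0001] | pos [0.4786 0.2771 0.2268] q6 -0.998 F [ 0.   0.7 -0.4] open 0.0404
axes
 [[-0.99   0.14  -0.001]
 [ 0.14   0.99  -0.002]
 [ 0.001 -0.002 -1.   ]]
```

>>> jog_arm:
  motion: [0.43, -0.064, -0.049, 0.014, 0, 0, 0, 0.43, -0.064, -0.049, 0.014, 0, 0, 0, 0.43, -0.064, -0.049, 0.014, 0, 0, 0]

```text
t: 1.2
tool_pos: [0.5068, 0.2475, 0.2189]
orientation: [-0.223, -3.131, 0.003]
force: [-0.5, 0.8, -0.4]
opening: 0.0403
```

Run:
```python
from h import *
from plant import *
go([.507,.2485,.096],np.pi/2-.14)
k=6
for n,(x,y,w,h) in (("side",(200,100,120,100)),("top",(180,190,120,90))):
    c=read_camera(n);pickle.dump(c,open(f"pics/{n}1.pkl","wb"))
    cv2.imwrite(f"pics/{n}1.png",cv2.resize(c["frame"][y:y+h,x:x+w,::-1],None,fx=k,fy=k))
```

```text
t 1.2 shift [-0.0007  0.0027  0.2459] turn [-0.0015 -0.0017 -0.0016] | pos [0.5068 0.2475 0.2189] q6 -1.064 F [-0.5  0.8 -0.4] open 0.0403
axes
 [[-0.99   0.142 -0.003]
 [ 0.142  0.99  -0.002]
 [ 0.003 -0.002 -1.   ]]
```

View pics/side1.png

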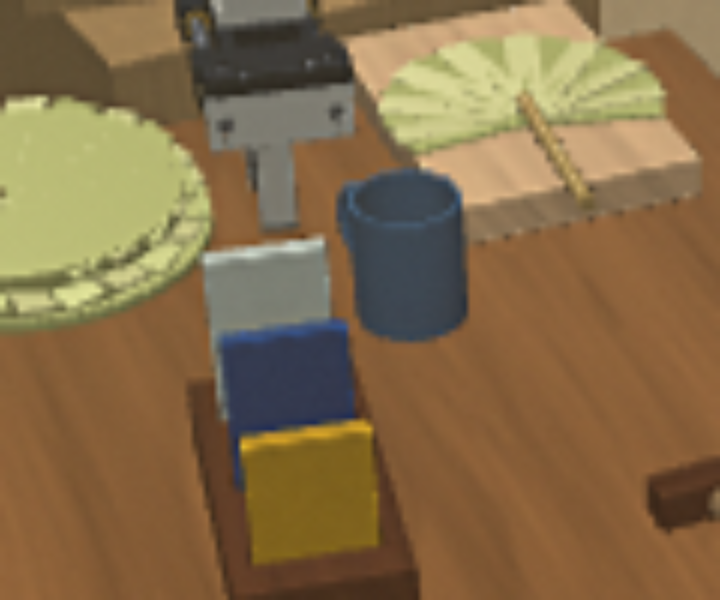

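The side view shows the fingers above the boards, with the near fingertip at crop (280,222), centred over blue. I'll descend.

>>> jog_arm:
  motion: [0.43, 0, 0.003, 0.08, 0, 0, 0, 0.43, 0, 0.003, 0.14, 0, 0, 0, 0.43, 0, 0.003, 0.17, 0, 0, 0, 0.43, 0, 0.003, 0.2, 0, 0, 0, 0.43, 0, 0.003, 0.225, 0, 0, 0, 0.43, 0, 0.003, 0.245, 0, 0, 0, 0.43, 0, 0.003, 0.245, 0, 0, 0]

```text
t: 2.0
tool_pos: [0.5055, 0.2502, 0.096]
orientation: [-0.219, -3.131, 0.003]
force: [-0.2, -0.7, -0.5]
opening: 0.0402
```

>>> jog_arm:
  motion: [0, 0, 0, 0, 0, 0, 0, 0, 0, 0, 0, 0, 0, 0, 0, 0, 0, 0, 0, 0, 0, 0, 0, 0, 0, 0, 0, 0, 0, 0, 0, 0, 0, 0, 0]
  grip_force: 25

```text
t: 2.5
tool_pos: [0.5059, 0.2503, 0.0966]
orientation: [-0.219, -3.132, 0.003]
force: [-1.1, -0.6, 2.5]
opening: 0.0117
```

>>> jog_arm:
  motion: [0, 0, 0, -0.02, 0, 0, 0, 0, 0, 0, -0.06, 0, 0, 0, 0, 0, 0, -0.12, 0, 0, 0, 0, 0, 0, -0.18, 0, 0, 0, 0, 0, 0, -0.24, 0, 0, 0, 0, 0, 0, -0.31, 0, 0, 0, 0, 0, 0, -0.31, 0, 0, 0]

```text
t: 3.2
tool_pos: [0.5088, 0.2515, 0.2587]
orientation: [0.218, 3.127, 0.004]
force: [0.6, -0.6, -1.3]
opening: 0.012
```

Run:
```python
from h import *
go([.494,-.166,.25],np.pi/2+.11)
```

```text
t 3.2 shift [-0.0867 -0.8311  0.0156] turn [ 0.0013  0.0043 -0.1588] | pos [0.5088 0.2515 0.2587] q6 -1.062 F [ 0.6 -0.6 -1.3] open 0.012
axes
 [[-0.99   0.139  0.007]
 [ 0.139  0.99   0.002]
 [-0.006  0.003 -1.   ]]
```

>>> jog_arm:
  motion: [0, -0.005, -0.06, 0, 0, 0, -0.02, 0, -0.02, -0.15, 0, 0, 0, -0.05, 0, -0.035, -0.24, 0, 0, 0, -0.08, 0, -0.05, -0.33, 0, 0, 0, -0.11, 0, -0.06, -0.42, 0, 0, 0, -0.14, 0, -0.07, -0.51, 0, 0, 0, -0.159, 0, -0.08, -0.6, 0, 0, 0, -0.159, 0, -0.085, -0.69, 0, 0, 0, -0.159]

```text
t: 4.0
tool_pos: [0.5023, -0.0977, 0.2579]
orientation: [-0.173, 3.13, 0.003]
force: [0.5, -0.3, -0.9]
opening: 0.0119
```

Run:
```python
from h import *
go([.494,-.166,.25],np.pi/2+.11)
```

```text
t 4.0 shift [ 0.0317 -0.1339  0.0154] turn [0.0008 0.0043 0.0002] | pos [ 0.5023 -0.0977  0.2579] q6 -1.976 F [ 0.5 -0.3 -0.9] open 0.0119
axes
 [[-0.994 -0.11   0.007]
 [-0.11   0.994  0.002]
 [-0.007  0.001 -1.   ]]
```

>>> jog_arm:
  motion: [0, 0.015, -0.06, 0.015, 0, 0.004, 0, 0, 0.032, -0.11, 0.03, 0, 0.004, 0, 0, 0.032, -0.134, 0.08, 0, 0.004, 0, 0, 0.032, -0.134, 0.12, 0, 0.004, 0, 0, 0.032, -0.134, 0.135, 0, 0.004, 0, 0, 0.032, -0.134, 0.135, 0, 0.004, 0, 0, 0.032, -0.134, 0.135, 0, 0.004, 0]

```text
t: 4.7
tool_pos: [0.4946, -0.1657, 0.1911]
orientation: [-0.174, 3.136, 0.001]
force: [-0.1, 0.6, -0.8]
opening: 0.0119
```

Run:
```python
from h import *
from plant import *
go([.494,-.166,.18],np.pi/2+.11)
k=8
for n,(x,y,w,h) in (("side",(250,205,100,75)),("top",(325,200,90,70))):
    c=read_camera(n);pickle.dump(c,open(f"pics/{n}2.pkl","wb"))
    cv2.imwrite(f"pics/{n}2.png",cv2.resize(c["frame"][y:y+h,x:x+w,::-1],None,fx=k,fy=k,interpolation=cv2.INTER_CUBIC))
```

```text
t 4.7 shift [ 0.0014 -0.0004  0.0222] turn [0.0006 0.0008 0.0007] | pos [ 0.4946 -0.1657  0.1911] q6 -2.105 F [-0.1  0.6 -0.8] open 0.0119
axes
 [[-0.994 -0.111  0.001]
 [-0.111  0.994  0.001]
 [-0.001  0.001 -1.   ]]
```

View pics/side2.png

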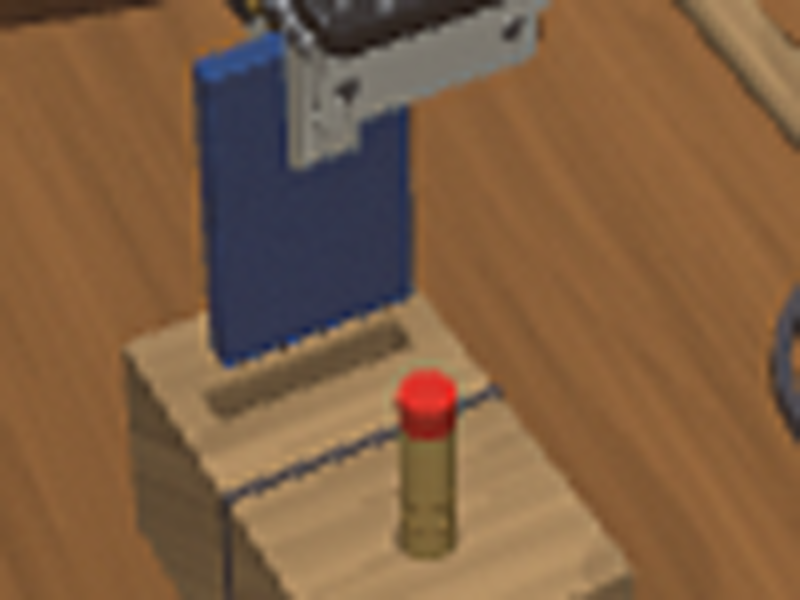

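View pics/top2.png

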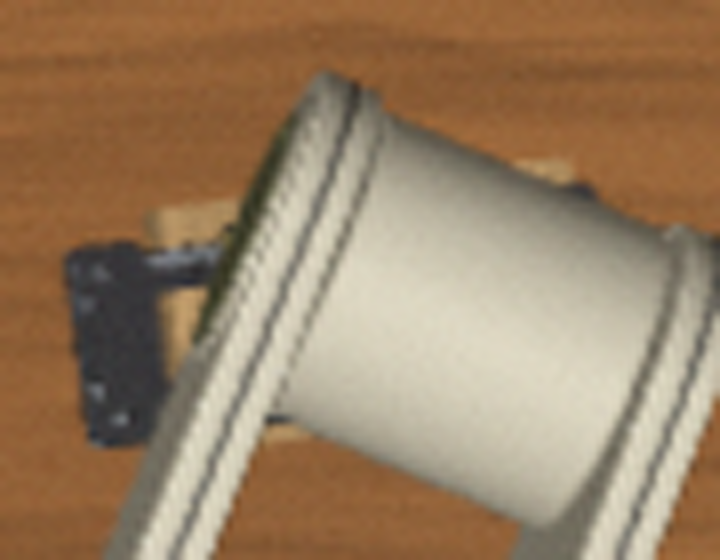

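Run:
```python
from h import *
np.set_printoptions(precision=4,suppress=True)
s=load("side2")
P=plane(s,crop([(228,367),(413,298)],250,205),.1095)
u=(P[1]-P[0]);L=np.linalg.norm(u);a=np.arctan2(u[1],u[0]);n=np.array([-np.sin(a),np.cos(a),0])
print("board bottom front",P,L,a,"centre",P.mean(0)+.006*n)
for y in(.11,):
  n=np.array([-np.sin(y),np.cos(y),0]); e=np.array([np.cos(y),np.sin(y),0])
  for z,off in((.1095,0),):
    c=np.array([.494,-.166,z]); print("pred px",((proj(s,[c-.035*e-.006*n,c+.035*e-.006*n,c-.035*e+.006*n])-[250,205]+.5)*8-.5))
  c=np.array([.494,-.166,.09]);print("slot px",((proj(s,[c+i*.036*e+j*.007*n for i in(-1,1) for j in(-1,1)])-[250,205]+.5)*8-.5))
  c=np.array([.494,-.166,.2345]);print("top px",((proj(s,[c+i*.035*e+j*.006*n for i in(-1,1) for j in(-1,1)])-[250,205]+.5)*8-.5))
```

```text
board bottom front [[ 0.463  -0.1729  0.1095]
 [ 0.531  -0.1664  0.1095]] 0.06826535898495406 0.09459243487474311 centre [ 0.4964 -0.1637  0.1095]
pred px [[221.9093 375.6496]
 [410.6195 302.5749]
 [205.9496 352.7538]]
slot px [[223.0159 420.3701]
 [204.5781 393.5797]
 [415.2295 344.9146]
 [395.7279 319.3078]]
top px [[204.5268  86.663 ]
 [187.5902  64.2901]
 [406.4834  15.4924]
 [388.5096  -5.8456]]
```

Run:
```python
from h import *
s=load("side2")["frame"]
k=20
a=cv2.resize(s[240:265,272:306,::-1],None,fx=k,fy=k,interpolation=cv2.INTER_LINEAR)
b=cv2.resize(s[208:228,270:304,::-1],None,fx=k,fy=k,interpolation=cv2.INTER_LINEAR)
cv2.imwrite("pics/e.png",a[:300]);cv2.imwrite("pics/f.png",b[:300]);cv2.imwrite("pics/ef.png",np.vstack([b[:290],a[:300]]))
```

```text
(no output)
```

View pics/ef.png

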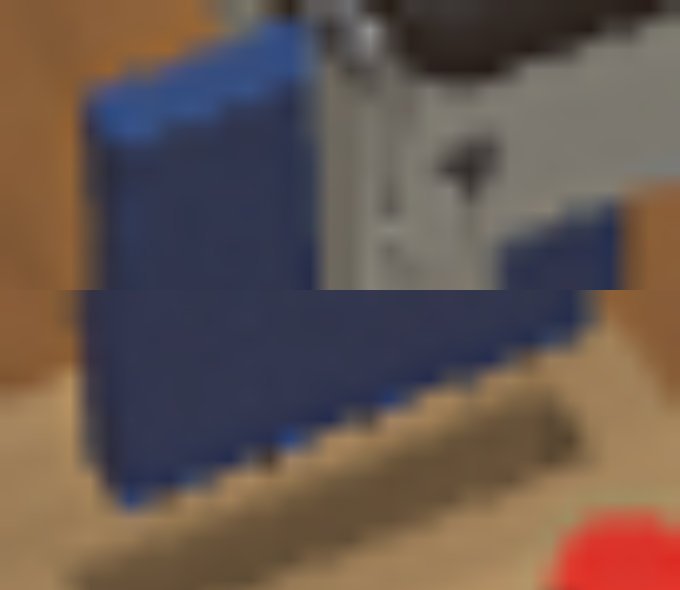

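Run:
```python
from h import *
go([.4928,-.168,.1745],np.pi/2+.11)
```

```text
t 4.8 shift [ 0.0051 -0.0037  0.0344] turn [0.0001 0.0016 0.0007] | pos [ 0.4951 -0.1659  0.1917] q6 -2.105 F [ 0.1 -0.5 -1.5] open 0.0118
axes
 [[-0.994 -0.111  0.002]
 [-0.111  0.994  0.   ]
 [-0.002  0.    -1.   ]]
```

>>> jog_arm:
  motion: [0, 0.003, -0.002, 0.01, 0, 0.001, 0, 0, 0.005, -0.004, 0.02, 0, 0.001, 0, 0, 0.005, -0.004, 0.03, 0, 0.001, 0, 0, 0.005, -0.004, 0.034, 0, 0.001, 0, 0, 0.005, -0.004, 0.034, 0, 0.001, 0]

```text
t: 5.3
tool_pos: [0.4925, -0.168, 0.174]
orientation: [0.174, -3.137, -0.001]
force: [-0.6, 0.7, -1.1]
opening: 0.0124
```

Run:
```python
from h import *
from plant import *
go([.4928,-.168,.1745],np.pi/2+.11)
c=read_camera("side");pickle.dump(c,open("pics/side3.pkl","wb"));s=c["frame"]
cv2.imwrite("pics/side3.png",cv2.resize(s[240:270,268:308,::-1],None,fx=19,fy=19,interpolation=cv2.INTER_LINEAR))
```

```text
t 5.3 shift [-0.0007 -0.0001 -0.001 ] turn [ 0.0005 -0.0001  0.0007] | pos [ 0.4925 -0.168   0.174 ] q6 -2.11 F [-0.6  0.7 -1.1] open 0.0124
axes
 [[-0.994 -0.111 -0.   ]
 [-0.111  0.994  0.001]
 [ 0.     0.001 -1.   ]]
```

View pics/side3.png

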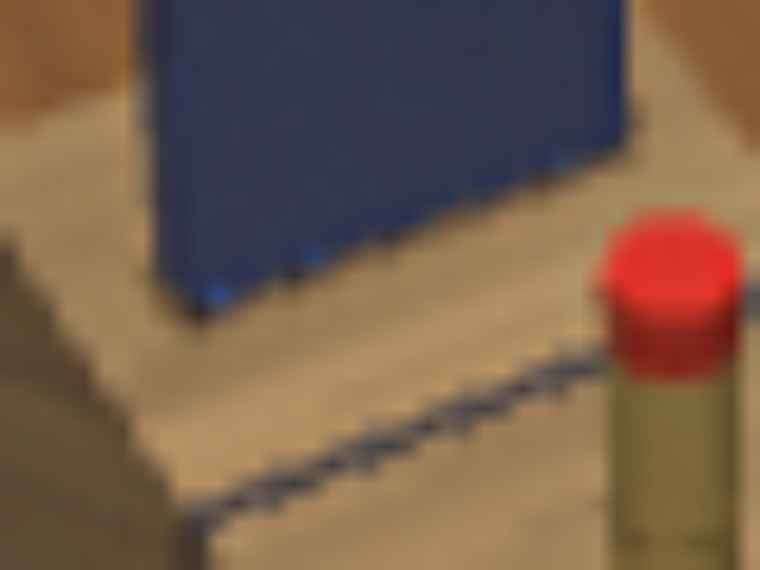

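>>> jog_arm:
  motion: [0, 0, 0.0015, 0.002, 0, 0, -0.003, 0, 0, 0.0015, 0.004, 0, 0, -0.003, 0, 0, 0.0015, 0.006, 0, 0, -0.003, 0, 0, 0.0015, 0.008, 0, 0, -0.003, 0, 0, 0.0015, 0.01, 0, 0, -0.003]

```text
t: 5.85
tool_pos: [0.4926, -0.1672, 0.1693]
orientation: [-0.182, 3.136, 0.001]
force: [0.7, 1.1, -0.2]
opening: 0.0119
```

Run:
```python
from h import *
go([.4928,-.1673,.141],np.pi/2+.115)
```

```text
t 5.85 shift [-0.0003 -0.0004  0.0566] turn [0.0005 0.0002 0.0005] | pos [ 0.4926 -0.1672  0.1693] q6 -2.113 F [ 0.7  1.1 -0.2] open 0.0119
axes
 [[-0.993 -0.116  0.   ]
 [-0.116  0.993  0.001]
 [-0.     0.001 -1.   ]]
```

>>> jog_arm:
  motion: [0, 0, 0, 0.003, 0, 0, 0, 0, 0, 0, 0.006, 0, 0, 0, 0, 0, 0, 0.009, 0, 0, 0, 0, 0, 0, 0.012, 0, 0, 0]

```text
t: 6.25
tool_pos: [0.4925, -0.1672, 0.1631]
orientation: [-0.182, 3.136, 0.001]
force: [0.4, 0.3, 0.1]
opening: 0.012
```

Bottom edge about 8 mm below the mouth with no force, so it's in the slot. I'll continue to near the floor.

>>> jog_arm:
  motion: [0, 0, 0, 0.007, 0, 0, 0, 0, 0, 0, 0.014, 0, 0, 0, 0, 0, 0, 0.021, 0, 0, 0, 0, 0, 0, 0.028, 0, 0, 0, 0, 0, 0, 0.032, 0, 0, 0]

```text
t: 6.75
tool_pos: [0.4924, -0.1671, 0.1465]
orientation: [0.182, -3.136, -0.001]
force: [-0.5, 0.4, -0.7]
opening: 0.0117
```

>>> jog_arm:
  motion: [0, 0, 0, 0.002, 0, 0, 0, 0, 0, 0, 0.004, 0, 0, 0, 0, 0, 0, 0.006, 0, 0, 0]

```text
t: 7.05
tool_pos: [0.4924, -0.1671, 0.1436]
orientation: [0.182, -3.136, -0.001]
force: [-0.5, 0.5, -0.8]
opening: 0.0117
```

>>> jog_arm:
  motion: [0, 0, 0, 0.002, 0, 0, 0, 0, 0, 0, 0.004, 0, 0, 0, 0, 0, 0, 0.004, 0, 0, 0]

```text
t: 7.35
tool_pos: [0.4925, -0.1671, 0.1416]
orientation: [-0.182, 3.136, 0.001]
force: [-0.5, 1.3, -0.6]
opening: 0.0117
```

>>> jog_arm:
  motion: [0, 0, 0, 0.001, 0, 0, 0, 0, 0, 0, 0.002, 0, 0, 0]

```text
t: 7.55
tool_pos: [0.4927, -0.1672, 0.1415]
orientation: [-0.182, 3.136, 0.001]
force: [-4.0, 2.8, 9.5]
opening: 0.0116
```

Contact came at 9.5 N with the TCP at 0.1415, the predicted seat height. I'll release and back off upward.

>>> jog_arm:
  motion: [0.35, 0, 0, 0, 0, 0, 0, 0.35, 0, 0, 0, 0, 0, 0, 0.35, 0, 0, 0, 0, 0, 0, 0.35, 0, 0, -0.02, 0, 0, 0, 0.35, 0, 0, -0.06, 0, 0, 0, 0.35, 0, 0, -0.12, 0, 0, 0, 0.35, 0, 0, -0.18, 0, 0, 0, 0.35, 0, 0, -0.18, 0, 0, 0]

```text
t: 8.35
tool_pos: [0.4951, -0.1683, 0.2375]
orientation: [-0.181, 3.128, -0.005]
force: [-0.5, -0.3, 0.1]
opening: 0.0324
```

Run:
```python
from h import *
from plant import *
go([.5023,-.2495,.23],.11)
c=read_camera("side");pickle.dump(c,open("pics/side4.pkl","wb"));s=c["frame"]
cv2.imwrite("pics/side4.png",cv2.resize(s[210:290,250:340,::-1],None,fx=7,fy=7,interpolation=cv2.INTER_LINEAR))
```

```text
t 8.35 shift [ 0.0045 -0.1629  0.0156] turn [-0.0058  0.002  -0.9963] | pos [ 0.4951 -0.1683  0.2375] q6 -2.113 F [-0.5 -0.3  0.1] open 0.0324
axes
 [[-0.993 -0.116  0.008]
 [-0.116  0.993 -0.003]
 [-0.008 -0.004 -1.   ]]
```

View pics/side4.png

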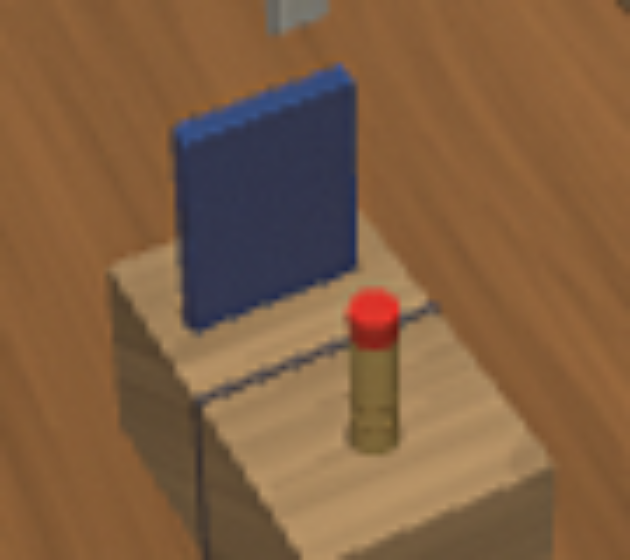

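The side view shows the blue board upright in the slot, with its bottom line at crop (190,328)-(356,268), and the fingers clear above it. Next I'll turn the jaws a quarter turn towards positive and go over the handle.

>>> jog_arm:
  motion: [0.5, 0, -0.02, 0, 0, 0, 0.09, 0.5, 0, -0.04, 0, 0, 0, 0.18, 0.5, 0, -0.06, 0, 0, 0, 0.27, 0.5, 0, -0.08, 0, 0, 0, 0.36, 0.5, 0, -0.1, 0, 0, 0, 0.45, 0.5, 0, -0.12, 0, 0, 0, 0.54, 0.5, 0, -0.14, 0, 0, 0, 0.63, 0.5, 0, -0.16, 0, 0, 0, 0.72]

```text
t: 9.2
tool_pos: [0.5029, -0.2475, 0.2338]
orientation: [1.533, 2.738, 0.002]
force: [-0.2, 0.2, -0.5]
opening: 0.0465
```

Run:
```python
from h import *
go([.5018,-.251,.23],.11)
```

```text
t 9.2 shift [-0.0048 -0.0055  0.0075] turn [0.0022 0.0012 0.28  ] | pos [ 0.5029 -0.2475  0.2338] q6 -1.1 F [-0.2  0.2 -0.5] open 0.0465
axes
 [[-0.522  0.853  0.004]
 [ 0.853  0.522 -0.001]
 [-0.002  0.003 -1.   ]]
```

>>> jog_arm:
  motion: [0.5, -0.005, -0.005, 0.007, 0.002, 0.001, 0.09, 0.5, -0.005, -0.005, 0.007, 0.002, 0.001, 0.18, 0.5, -0.005, -0.005, 0.007, 0.002, 0.001, 0.28, 0.5, -0.005, -0.005, 0.007, 0.002, 0.001, 0.28, 0.5, -0.005, -0.005, 0.007, 0.002, 0.001, 0.28, 0.5, -0.005, -0.005, 0.007, 0.002, 0.001, 0.28]

```text
t: 9.8
tool_pos: [0.5019, -0.2508, 0.2298]
orientation: [-2.092, -2.344, 0.0]
force: [0.9, -0.0, 0.1]
opening: 0.0465
```

Run:
```python
from h import *
from plant import *
go([.5018,-.251,.114],.11)
c=read_camera("side");pickle.dump(c,open("pics/side5.pkl","wb"));s=c["frame"]
cv2.imwrite("pics/side5.png",cv2.resize(s[200:290,250:350,::-1],None,fx=7,fy=7,interpolation=cv2.INTER_LINEAR))
```

```text
t 9.8 shift [-4.000e-04 -2.000e-04  2.317e-01] turn [-0.0002 -0.0001  0.0022] | pos [ 0.5019 -0.2508  0.2298] q6 -0.668 F [ 0.9 -0.   0.1] open 0.0465
axes
 [[-0.113  0.994 -0.   ]
 [ 0.994  0.113  0.   ]
 [ 0.    -0.    -1.   ]]
```

View pics/side5.png

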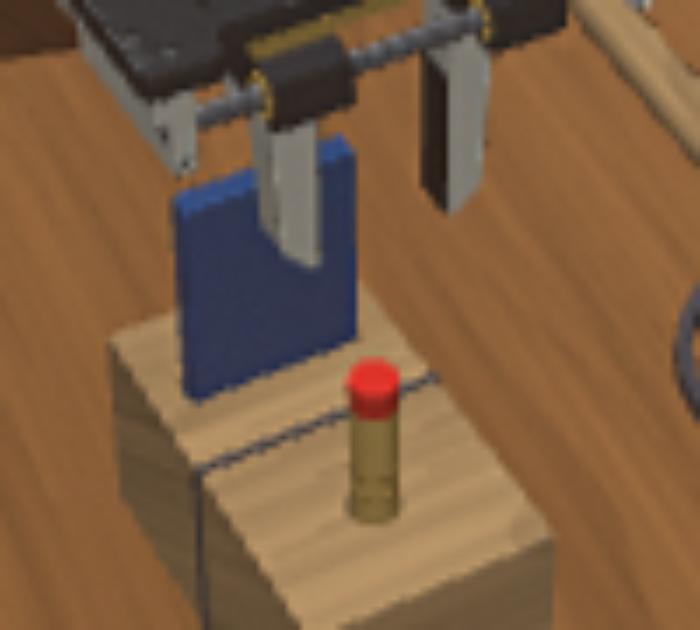

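>>> jog_arm:
  motion: [0.5, 0, 0, 0.05, 0, 0, 0, 0.5, 0, 0, 0.1, 0, 0, 0, 0.5, 0, 0, 0.14, 0, 0, 0, 0.5, 0, 0, 0.17, 0, 0, 0, 0.5, 0, 0, 0.2, 0, 0, 0, 0.5, 0, 0, 0.22, 0, 0, 0, 0.5, 0, 0, 0.23, 0, 0, 0, 0.5, 0, 0, 0.23, 0, 0, 0]

```text
t: 10.65
tool_pos: [0.5017, -0.2507, 0.1145]
orientation: [-2.092, -2.343, 0.0]
force: [-0.3, -0.1, 1.0]
opening: 0.0464
```

Run:
```python
from h import *
from plant import *
go([.5018,-.251,.114],.113)
c=read_camera("side");pickle.dump(c,open("pics/side6.pkl","wb"));s=c["frame"]
cv2.imwrite("pics/side6.png",cv2.resize(s[220:280,260:340,::-1],None,fx=9,fy=9,interpolation=cv2.INTER_LINEAR))
```

```text
t 10.65 shift [-0.0006  0.0001  0.001 ] turn [-0.0004 -0.0003 -0.    ] | pos [ 0.5017 -0.2507  0.1145] q6 -0.668 F [-0.3 -0.1  1. ] open 0.0464
axes
 [[-0.113  0.994 -0.001]
 [ 0.994  0.113  0.   ]
 [ 0.001 -0.001 -1.   ]]
```

View pics/side6.png

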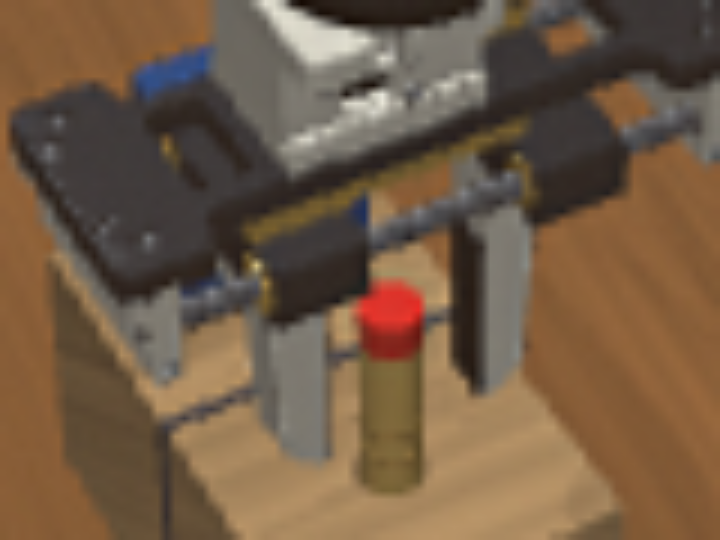

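The handle at crop column 391 sits midway between the inner finger edges at 329 and 453. I'll close gently.

>>> jog_arm:
  motion: [0.25, 0, 0, 0, 0, 0, 0, 0.15, 0, 0, 0, 0, 0, 0, 0.15, 0, 0, 0, 0, 0, 0, 0.15, 0, 0, 0, 0, 0, 0, 0.15, 0, 0, 0, 0, 0, 0]
  grip_force: 8

```text
t: 11.2
tool_pos: [0.5022, -0.251, 0.1156]
orientation: [2.092, 2.343, 0.0]
force: [-0.4, -0.4, 2.0]
opening: 0.0179
```

Run:
```python
from plant import *
s=read_state();print(s["force"],s["wrist_torque"],s["tool_pos"],s["opening"])
```

```text
[-0.36044176 -0.41431154  2.04713361] [-0.0917311   0.11329556 -0.02868854] [ 0.50223711 -0.25104992  0.11555773] 0.017920956101655436
```

>>> jog_arm:
  motion: [0.1, 0, 0, 0, 0, 0, 0, 0.1, 0, 0, 0, 0, 0, 0, 0.1, 0, 0, 0, 0, 0, 0, 0.1, 0, 0, 0, 0, 0, 0]
  grip_force: 20

```text
t: 11.6
tool_pos: [0.5022, -0.2511, 0.1156]
orientation: [2.092, 2.343, 0.0]
force: [0.1, 0.3, 1.3]
opening: 0.0174
```

Run:
```python
from plant import *
s=read_state();print(s["force"],s["wrist_torque"],s["tool_pos"],s["opening"])
```

```text
[0.10385267 0.31779498 1.3404544 ] [-0.06790877  0.0966076   0.01775093] [ 0.50224776 -0.2510587   0.11557198] 0.017448697343260183
```

>>> jog_arm:
  motion: [0.1, 0, 0, -0.004, 0, 0, 0, 0.1, 0, 0, -0.008, 0, 0, 0, 0.1, 0, 0, -0.012, 0, 0, 0, 0.1, 0, 0, -0.016, 0, 0, 0, 0.1, 0, 0, -0.02, 0, 0, 0]

```text
t: 12.1
tool_pos: [0.5023, -0.2511, 0.1258]
orientation: [2.092, 2.343, 0.0]
force: [0.2, -1.0, 0.4]
opening: 0.0177
```

Run:
```python
from h import *
go([.5022,-.251,.1456],.113)
```

```text
t 12.1 shift [ 0.0002 -0.0001 -0.0396] turn [ 0.0003  0.0003 -0.    ] | pos [ 0.5023 -0.2511  0.1258] q6 -0.668 F [ 0.2 -1.   0.4] open 0.0177
axes
 [[-0.113  0.994  0.001]
 [ 0.994  0.113 -0.   ]
 [-0.     0.001 -1.   ]]
```

>>> jog_arm:
  motion: [0.1, 0, 0, -0.005, 0, 0, 0, 0.1, 0, 0, -0.011, 0, 0, 0, 0.1, 0, 0, -0.017, 0, 0, 0, 0.1, 0, 0, -0.023, 0, 0, 0, 0.1, 0, 0, -0.029, 0, 0, 0, 0.1, 0, 0, -0.034, 0, 0, 0, 0.1, 0, 0, -0.038, 0, 0, 0, 0.1, 0, 0, -0.0396, 0, 0, 0]

```text
t: 12.9
tool_pos: [0.5024, -0.2511, 0.1459]
orientation: [2.092, 2.342, 0.0]
force: [0.7, 0.7, 0.1]
opening: 0.0176
```

>>> jog_arm:
  motion: [0.1, 0, 0, 0, 0, 0, 0, 0.1, 0, 0, 0, 0, 0, 0, 0.1, 0, 0, 0, 0, 0, 0]

```text
t: 13.2
tool_pos: [0.5023, -0.2511, 0.1457]
orientation: [2.092, 2.343, 0.0]
force: [-0.0, -0.3, -0.7]
opening: 0.0173
```

Run:
```python
from h import *
from plant import *
go([.5022,-.251,.1456],.113)
c=read_camera("side");pickle.dump(c,open("pics/side7.pkl","wb"));s=c["frame"]
cv2.imwrite("pics/side7.png",cv2.resize(s[210:280,260:340,::-1],None,fx=8,fy=8,interpolation=cv2.INTER_LINEAR))
m=mask(c,(0,200,120),(8,255,255),(260,215,80,60)); print("red rows/cols",np.argwhere(m).min(0),np.argwhere(m).max(0),np.argwhere(m).mean(0),m.sum()//255)
c0=load("side6");m=mask(c0,(0,200,120),(8,255,255),(260,215,80,60)); print("before",np.argwhere(m).min(0),np.argwhere(m).max(0),np.argwhere(m).mean(0),m.sum()//255)
print(proj(c,[[.5023,-.2503,.155],[.5023,-.2503,.185]]))
```

```text
t 13.2 shift [ 0.0002 -0.0001  0.0003] turn [ 0.0004  0.0003 -0.    ] | pos [ 0.5023 -0.2511  0.1457] q6 -0.668 F [-0.  -0.3 -0.7] open 0.0173
axes
 [[-0.113  0.994  0.001]
 [ 0.994  0.113 -0.   ]
 [-0.001  0.001 -1.   ]]
red rows/cols [243 302] [250 306] [246.09375 303.84375] 32
before [252 300] [259 306] [255.025 303.05 ] 40
[[302.92992301 253.71452039]
 [302.83610434 245.0055921 ]]
```

View pics/side7.png

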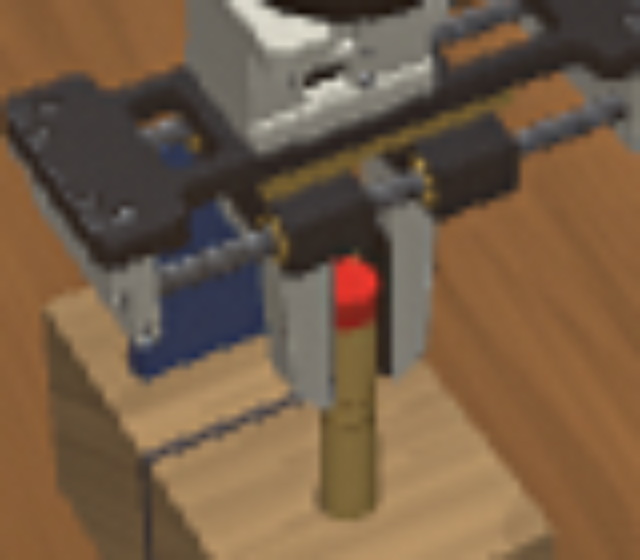

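Run:
```python
from h import *
def cross(c,rows,cols):
    f=c["frame"].astype(float); out=[]
    for x in cols:
        g=f[:,x,1]-0; r0,r1=rows
        p=f[r0:r1,x,0]-f[r0:r1,x,1]  # redness
        h=(p.max()*.5+30*.5) ; i=np.where(p>h)[0]; a,b=i[0],i[-1]
        up=a-1+(h-p[a-1])/(p[a]-p[a-1]); dn=b+(p[b]-h)/(p[b]-p[b+1])
        out.append((round(r0+up,2),round(r0+dn,2)))
    return out
for n,r in(("side0",(245,268)),("side6",(245,268)),("side7",(236,260))): print(n,cross(load(n),r,(302,303,304,305)))
c=load("side7")
for z in(.184,.185,.186): print(z,proj(c,[[.5023,-.2503,z]])-proj(c,[[.5023,-.2503,.155]]))
```

```text
side0 [(np.float64(250.87), np.float64(256.9)), (np.float64(250.85), np.float64(259.03)), (np.float64(250.82), np.float64(256.92)), (np.float64(251.49), np.float64(256.21))]
side6 [(np.float64(250.85), np.float64(256.9)), (np.float64(250.84), np.float64(259.03)), (np.float64(250.82), np.float64(256.92)), (np.float64(251.48), np.float64(256.23))]
side7 [(np.float64(242.38), np.float64(248.15)), (np.float64(241.78), np.float64(250.02)), (np.float64(241.96), np.float64(250.03)), (np.float64(242.51), np.float64(247.83))]
0.184 [[-0.09064042 -8.41390046]]
0.185 [[-0.09381867 -8.70892829]]
0.186 [[-0.09700049 -9.00428804]]
```

The image gives a rise of about 30.9 mm, and the TCP readings give 30.1 to 31.2 mm. I'll trim down by 0.5 mm and hold.

>>> jog_arm:
  motion: [0.1, 0, 0, 0.001, 0, 0, 0, 0.1, 0, 0, 0.001, 0, 0, 0, 0.1, 0, 0, 0.001, 0, 0, 0, 0.1, 0, 0, 0.001, 0, 0, 0, 0.1, 0, 0, 0.001, 0, 0, 0, 0.1, 0, 0, 0.001, 0, 0, 0]

```text
t: 13.85
tool_pos: [0.5023, -0.2511, 0.1453]
orientation: [2.092, 2.343, 0.0]
force: [0.1, -0.6, -0.7]
opening: 0.0177
```

Run:
```python
from h import *
from plant import *
s=read_state();print(s["t"],s["tool_pos"],s["force"],s["wrist_torque"],s["opening"],np.abs(s["dq"]).max())
for n in("side","top"):
    c=read_camera(n);pickle.dump(c,open(f"pics/{n}8.pkl","wb"));cv2.imwrite(f"pics/{n}8.png",c["frame"][:,:,::-1])
c=load("side8")["frame"].astype(float)
for x in(303,304):
    p=c[236:260,x,0]-c[236:260,x,1];h=p.max()*.5+15;i=np.where(p>h)[0];a,b=i[0],i[-1]
    print(236+a-1+(h-p[a-1])/(p[a]-p[a-1]),236+b+(p[b]-h)/(p[b]-p[b+1]))
```

```text
13.85 [ 0.50229368 -0.25108819  0.14526363] [ 0.05231679 -0.59432039 -0.72119329] [-0.05801269  0.02583656  0.01447413] 0.017710775500808802 0.0019868160813349945
242.05714285714285 248.0909090909091
242.3684210526316 247.84782608695653
```

View pics/side8.png

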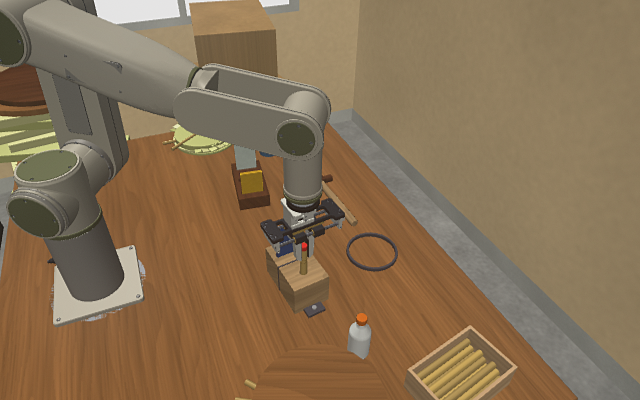

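View pics/top8.png

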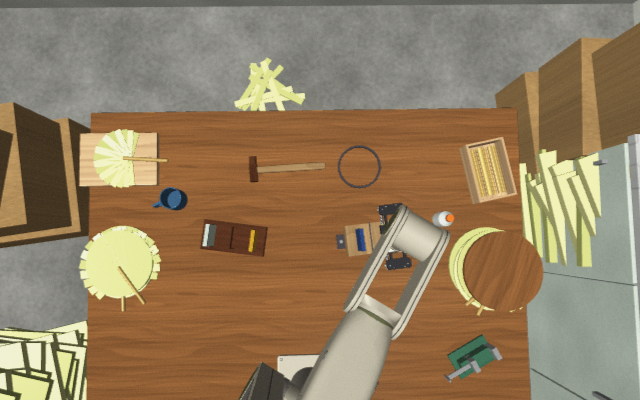

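The final pictures show the handle held at (303,246) in the side view and the blue board seated at (361,240) in the top view. Yellow, white and the bench items are unmoved.

```bash
python3 -c "
from plant import *
print(close_job())"
```

```text
the job is handed in; nothing more can be done
None
```

I seated the blue gauge board in the block's slot and let go of it. Then I drew the handle up and handed the job in at about 14 s, still holding the handle with a 20 N grip.

**Board:** It went into the slot with almost no force and touched the floor at 9.5 N. The tool was then at 141.5 mm, against 141.6 mm worked out for fully home. After release the picture showed it standing upright in the slot.

**Handle:** Side forces stayed within noise, about 1 N, through the grip and draw. The arm was still at the end.

**Level:** The target rise is 30 mm.
- **First lift:** The checks disagreed slightly. The camera gave about 30.9 mm and the tool readings 30.1 to 31.2 mm, depending on the reference, so I lowered it about 0.5 mm.
- **After the trim:** The camera gave about 29 to 30 mm and the tool readings about 29.7 to 30.8 mm. Level is therefore good to about 1 mm.
- **Not checked directly:** The gripper hid part of the board's top edge, so I could not compare the two tops in one picture.

**Everything else:** The other boards and the bench items look unmoved in the last pictures.

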